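Close up the bath lid and point out the free port

TASK

Check the lid of the water bath before the run: two of the green plugs are standing proud of their collars, so press each one straight down with the fingertips until its flange sits fully home on the collar. Then show me the one port that has been left open: point down at it with the fingertips held still two to three centimetres above the middle of its mouth, without touching it, for three seconds, and finish there, still pointing. Do not lift or pull out anything, and leave the seated plugs, the reactors, the stirrer drives, the spare plug and the vials alone.

Things in the scene. Friction and masses are not known exactly. Their poses are not given: they have to be found in the camera images.
- port_open_mouth (a point): The middle of the mouth of the open port, level with its rim, z up. The open port is a green plastic collar on the bath lid: foot 104 mm across, neck 78 mm across, rim 30 mm above the lid (70 mm above the bench), with nothing in its bore (63 mm wide, dark inside, about 57 mm deep).
- port_open: The same open port: its collar, fixed. Origin: centre of the collar's foot, on the lid (40 mm above the bench), 30 mm below point port_open_mouth.
- port_a: The collar of the first port whose plug stands proud: a green plastic collar on the bath lid: foot 104 mm across, neck 78 mm across, rim 30 mm above the lid (70 mm above the bench). Fixed; origin at the centre of its foot, on the lid.
- plug_a (a joint): How far plug_a is pressed into its collar, m: 0.025 = fully home, flange on the collar's rim; the flange stands 0.025 minus this above the rim. Starts 14 to 20 mm proud, its 65 mm green stem and black sealing ring showing. Slides only straight down or up against a steady 7 N of friction (weight 0.8 to 1.7 N helps downward), stops firmly when home, stays where left.
- plug_a_top (a point): Centre of the top face of plug_a's grip bar, the place to press; moves with the plug; x runs along the bar. The plug: flange 84 mm across and 8 mm thick, on its top a straight grip bar 66 mm long, 14 mm wide and 16 mm high. Fully home, this point is 54 mm above the lid (94 mm above the bench).
- port_b: The collar of the second port whose plug stands proud, same as port_a.
- plug_b (a joint): As plug_a, for the second proud plug.
- plug_b_top (a point): As plug_a_top, for the second proud plug.
- shut_1: A port already shut, fixed: the same collar with the same plug fully home, top of its grip bar 54 mm above the lid. Origin: centre of the collar's foot, on the lid. To be left alone.
- shut_2: A port already shut, fixed: the same collar with the same plug fully home, top of its grip bar 54 mm above the lid. Origin: centre of the collar's foot, on the lid. To be left alone.
- shut_3: A port already shut, fixed: the same collar with the same plug fully home, top of its grip bar 54 mm above the lid. Origin: centre of the collar's foot, on the lid. To be left alone.
- reactor_1: A port with a reactor hanging in it, fixed: the same collar with a glass neck, a grey rubber stopper 60 mm across and two thin capped steel stubs up to 78 mm above the lid. Origin: centre of the collar's foot, on the lid. To be left alone.
- reactor_2: A port with a reactor hanging in it, fixed: the same collar with a glass neck, a grey rubber stopper 60 mm across and two thin capped steel stubs up to 78 mm above the lid. Origin: centre of the collar's foot, on the lid. To be left alone.
- vial_1: A loose capped amber glass vial, 28 mm across, 58 mm high, 30 g, standing on the lid between four collars. Origin: centre of its underside. To be left alone.
- vial_2: A loose capped amber glass vial, 28 mm across, 58 mm high, 30 g, standing on the lid between four collars. Origin: centre of its underside. To be left alone.
- spare_plug: A spare plug like the others (flange 84 mm across and 8 mm thick, on its top a straight grip bar 66 mm long, 14 mm wide and 16 mm high, stem 40 mm long), loose, standing on its stem directly on the lid at the right-hand end, in no port, 64 mm high. Origin: centre of its underside. To be left alone.
- bath: White lid of the water bath, 300 by 790 mm, top 40 mm above the bench, fixed. Origin: on the bench, below the middle of the eight ports (two rows: x = -62 and 62 mm; y = -187, -62, 62, 187 mm in its frame; which port is where varies). Three black stirrer drives, 60 mm square, up to 200 mm above the bench, stand at its ends, at (-65, 315), (55, 315) and (55, -315) mm.

How it is judged:
On the way, in this order (a step that is already met when the one before it is completed fails the run):
1. both proud plugs are pressed home (flange within 3 mm of the collar's rim) (value of joint each of plug_a, plug_b above 0.022 m), for 0.2 s.
2. the tool points down at the open port's mouth for 2 s: tool point within 22 mm of its axis and 21 to 75 mm above its rim (fingertips about 2 to 56 mm above it), tool within 60 degrees of straight down (horizontal distance between the grasp point and port_open_mouth below 0.022 m and z of the grasp point in the frame of port_open_mouth between 0.021 and 0.075 m and angle between the grasp point's own z axis and vertical above 2.1 rad), for 2 s.
At the end, for the whole second after the job is handed in: Both plugs home (flange within 3 mm of the rim); the tool still points down at the open port, tool point within 22 mm of its axis and 21 to 75 mm above its rim, tool within 60 degrees of straight down; vials and spare plug upright and within 12 mm of where they stood (all of step 1 and all of step 2 and angle between each of vial_1, vial_2, spare_plug's own z axis and vertical below 0.2 rad and distance of each of vial_1, vial_2, spare_plug from where it was at the start of the episode below 0.012 m); the robot touches nothing.
It fails at once if a proud plug is pulled up (joint below 0.001: at least 4 mm above where it started) (value of joint any of plug_a, plug_b below 0.001 m).
It fails at once if the open port is touched (more than 0.5 N) (contact force between any of the fingers, the arm and port_open above 0.5 N).
It fails at once if a seated plug or a reactor is touched with more than 3 N (contact force between any of the fingers, the arm and shut_1 above 3 N or contact force between any of the fingers, the arm and shut_2 above 3 N or contact force between any of the fingers, the arm and shut_3 above 3 N or contact force between any of the fingers, the arm and reactor_1 above 3 N or contact force between any of the fingers, the arm and reactor_2 above 3 N).
It fails at once if the bath's lid or a stirrer drive is touched with more than 3 N (contact force between any of the fingers, the arm and bath above 3 N).
It fails at once if a vial or the spare plug is moved more than 12 mm (distance of any of vial_1, vial_2, spare_plug from where it was at the start of the episode above 0.012 m).
It also fails if it takes over 54 s, if anything falls off the work surface, if the arm or the gripper's body presses on something with over 40 N, if the wrist force passes 120 N, or if a joint passes its speed limit or range.

ROBOT

A 6-joint arm with a two-finger parallel gripper is mounted at the origin on the work surface. World frame = base frame: x ahead of the robot, y to its left, z up, the work surface at z = 0. Lengths are in m, angles in rad, forces in N, time in s.
With the tool pointing down it reaches from about 0.275 to 0.725 m from the base axis. Payload 15.9 kg.
Tool frame: the origin (TCP) lies between the finger pads, 19 mm behind the fingertips; this is the grasp point; z points along the fingers, y is the line along which they close (so a half turn about z gives the same grasp; the last joint's range is limited). The gripper opens to 85 mm and grips with 20 to 120 N. Pads are 22 mm wide; open, the fingers measure 114 mm over their backs; the gripper's body (76 mm by 85 mm) begins 54 mm behind the grasp point. The pads swing forward as they close: fully open they stand 13 mm farther back than shut.
Start: joints at [1.334, 0.213, -0.034, 1.323, 0, 1.571], TCP at [0.117, 0.486, 0.25] pointing down, gripper open.
Joint ranges: [-2.98, 2.98], [-0.74, 1.72], [-1.14, 1.35], [-2.1, 2.04], [-1.57, 1.44], [-3.14, 3.14]. Speed limits (rad/s): [1.89, 1.89, 2.39, 2.57, 3.14, 3.14].

INTERFACE

Orientations are given as a unit quaternion [x, y, z, w].
In Python, from rig import manip, snapshot gives the robot as it stands.
- The arm moves only by the tool play_rows, never from a script. Its argument "commands" is a list of rows, each a list of 3 entries, a list of its own where there are three numbers: the shift along the world's x, y, z in mm, then the turn, a rotation vector about the world's x, y, z in degrees, then the closure, from 0 (fully open) to 1 (shut). A call has exactly 5 rows; each row is the pose to reach, as a shift and turn from the pose commanded when the call began; what a row does not reach only later rows make up. A row lasts 1/10 s, in which the tool goes at most 50 mm and 8.59 degrees, less where a joint would pass 70% of its speed; a pose out of reach is approached as far as the arm can. A call with a gripper value outside its range is refused whole. The fingers move at their own pace and stop on an object; "newtons" is the grip in N (left out, the last holds). Time passes only in rows, so rows that repeat a pose let the fingers close, or fill a call up. It gives the time, the measured TCP pose, the force, the opening and the grip force at its end, in the units of the state.
- manip.get_obs(): the state, without advancing time (a new reading comes with each control period).
- snapshot(name): name is "scene" or "side" or "wrist"; returns a dict with "img" (384x512x3 uint8, red, green, blue), "range_z" (384x512 float32, m along the optical axis (not along the pixel's ray), 0 where there is no reading), "camera_matrix" (3x3 intrinsics, pixels), "k1" (the pictures are not rectified: a ray, as slopes to the right and down, at radius r is drawn at 1 + k1 r^2 times it, then the intrinsics apply), "extrinsics" (4x4, takes a point from camera to world coordinates). Camera axes: x right, y up, looking along -z (the intrinsics and any distortion apply to the point x, -y, -z); pixel columns grow to the right and rows downward; lengths in m; the calibration is good to about 2 mm. A picture is of the moment at which its call begins.
- manip.close_job(): hands the job in; it is judged then, once.
The state is a dict: "time_s": time; "joints": joint angles; "qvel": joint speeds; "joint_torque": joint torques, N m; "position": TCP position; "ee_rot": TCP orientation; "force": force on the tool from outside, world axes, zero at the start; "moment": the same for the moment, N m; "finger_gap": finger opening in m; "grip_force": force on a finger pad.
Only numpy, scipy, OpenCV 4.12 (cv2) and the standard library are available. Lean on these libraries where they do the work, as an engineer would, in place of code of your own. Each camera call takes 0.05 s, during which the arm holds its last target. There are 200 camera calls.

## Working session

There is one attempt and no reset: what is moved stays moved. The work goes in short steps, Python scripts to look and compute and a tool call to move; the robot and the scene stay as the last step left them, time stands still between calls to the robot, and variables do not carry over. Pictures are saved under pics/ and viewed, at most 10 in all, crops included, and the job is handed in when it is done.

Besides the shell and the picture viewer there is one more tool, called after ">>>" as name(argument=value, ...) on one line, values as JSON. play_rows: Moves the arm, as the interface text tells. Its arguments: {"type":"object","properties":{"commands":{"type":"array"},"newtons":{"type":"number"}},"required":["commands"]}

```bash
mkdir -p pics
cat > h.py <<'E'
import numpy as np, cv2
from rig import manip, snapshot
def cloud(s):
    K=s["camera_matrix"];z=s["range_z"];k=s["k1"]
    v,u=np.mgrid[0:384,0:512]
    x=(u-K[0,2])/K[0,0];y=(v-K[1,2])/K[1,1]
    a,b=x.copy(),y.copy()
    for _ in range(8):
        f=1+k*(a*a+b*b);a,b=x/f,y/f
    P=np.stack([a*z,-b*z,-z,np.ones_like(z)],-1)@np.array(s["extrinsics"]).T
    P=P[...,:3].copy();P[z==0]=np.nan
    return P
E
python3 - <<'E'
from h import *
o=manip.get_obs();print({k:np.round(v,3) for k,v in o.items()})
ims=[]
for n in ["scene","side"]:
    s=snapshot(n);np.savez(n+".npz",**s);ims.append(s["img"][...,::-1])
    print(n,np.round(s["extrinsics"],3).tolist())
    cv2.imwrite(f"pics/{n}0.png",s["img"][...,::-1])
E
```

```text
{'time_s': np.float64(0.0), 'joints': array([ 1.334,  0.213, -0.035,  1.324, -0.   ,  1.571]), 'qvel': array([ 0.001,  0.   , -0.001, -0.001, -0.001, -0.001]), 'joint_torque': array([ 0.0000e+00, -6.8616e+01,  4.8712e+01,  1.8000e-02,  0.0000e+00,
       -0.0000e+00]), 'position': array([0.117, 0.486, 0.25 ]), 'ee_rot': array([ 0.118,  0.993, -0.001, -0.   ]), 'force': array([-0.516, -0.472,  0.428]), 'moment': array([ 0.002, -0.025,  0.025]), 'grip_force': np.float64(0.0), 'finger_gap': np.float64(0.086)}
scene [[0.353, -0.793, 0.497, 0.963], [0.936, 0.298, -0.189, -0.18], [0.002, 0.532, 0.847, 0.726], [0.0, 0.0, 0.0, 1.0]]
side [[-0.799, 0.447, -0.402, 0.23], [-0.601, -0.61, 0.517, 0.402], [-0.014, 0.654, 0.756, 0.718], [0.0, 0.0, 0.0, 1.0]]
```

View pics/scene0.png

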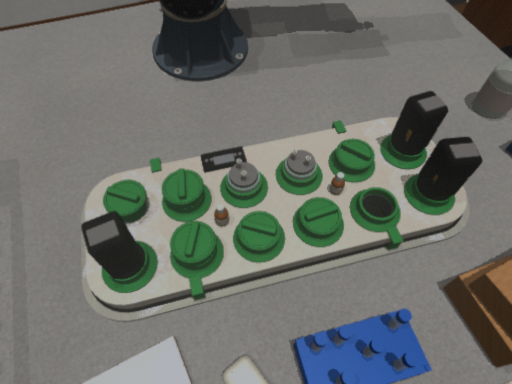

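View pics/side0.png

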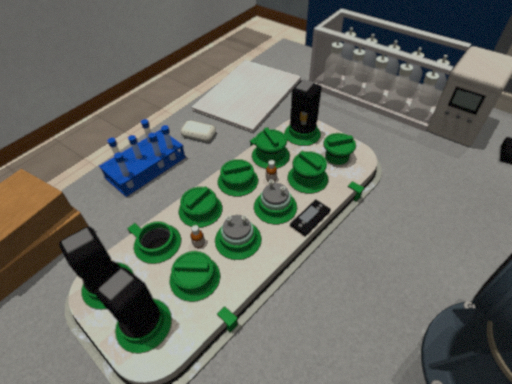

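The scene picture shows the open port at (378,205), the spare plug at (126,198), the drives at both ends, and reactors at (243,180) and (300,170). I'll use depth to decide which plugs stand proud.

```bash
cat > m.py <<'E'
from h import *
from scipy.optimize import minimize
ps=[];cs=[]
for n in ["scene","side"]:
    s=dict(np.load(n+".npz"));P=cloud(s);ok=np.isfinite(P[...,0]);ps.append(P[ok]);cs.append(s["img"][ok].astype(int))
    w=(s["img"].min(-1)>130)&ok&(abs(P[...,2]-.04)<.008)
    print(n,"lid z",np.median(P[w][:,2]))
P=np.vstack(ps);C=np.vstack(cs)
R=(C[:,1]>1.6*C[:,0])&(C[:,1]>1.6*C[:,2])&(C[:,1]>50)
L=P[(C.min(1)>110)&(abs(P[:,2]-.04)<.006)]
(c,sz,a)=cv2.minAreaRect(L[:,:2].astype(np.float32));print("lid rect",c,sz,a)
G=P[R&(P[:,2]>.075)&(P[:,2]<.14)]
grid=np.array([(x,y) for x in(-.062,.062) for y in(-.187,-.062,.062,.187)])
F=P[R&(P[:,2]>.043)&(P[:,2]<.14)][:,:2]
# bath pose: green points as close to the grid centres as possible
def T(p,g): c,s=np.cos(p[2]),np.sin(p[2]); return g@np.array([[c,s],[-s,c]])+p[:2]
def cost(p):
    d=np.linalg.norm(F[:,None]-T(p,grid)[None],axis=2).min(1)
    return np.mean(np.clip(d,.0,.06)**2)
best=min((minimize(cost,[c[0]+dx,c[1]+dy,np.radians(b)],method="Nelder-Mead",options=dict(initial_simplex=None,xatol=1e-5,fatol=1e-10)) for b in (a,a-90,a+90) for dx in(-.02,.02) for dy in(-.03,0,.03)),key=lambda r:r.fun)
print(best.x,best.fun)
for g,q in zip(grid,T(best.x,grid)):
    d=np.linalg.norm(P[:,:2]-q,axis=1)
    g2=P[(d<.05)&R&(P[:,2]>.078)]
    print(g,q.round(3),"r",np.hypot(*q).round(3),len(g2),end=" ")
    if len(g2)>20:
        t=np.percentile(g2[:,2],97);b=g2[g2[:,2]>t-.006][:,:2]
        r=cv2.minAreaRect(b.astype(np.float32))
        ev=np.linalg.eigh(np.cov(b.T))[1][:,1]
        h=np.histogram(g2[:,2],np.arange(.078,.13,.004))[0]
        print("top",t.round(4),"bar c",np.round(r[0],3),np.round(r[1],3),"ang",np.degrees(np.arctan2(ev[1],ev[0])).round(),h)
    else: print()
E
python3 m.py
```

```text
scene lid z 0.03966484240313656
side lid z 0.04079988238288201
lid rect (0.6493500471115112, -0.12669092416763306) (1.043908715248108, 0.48844534158706665) 83.94911193847656
[ 0.59542027 -0.11413812 -0.10863159] 0.0020505132662697535
[-0.062 -0.187] [ 0.514 -0.293] r 0.591 1532 top 0.1052 bar c [ 0.504 -0.287] [0.064 0.018] ang 51.0 [  1  55 910 210  21  70 252  13   0   0   0   0]
[-0.062 -0.062] [ 0.527 -0.169] r 0.554 1756 top 0.1124 bar c [ 0.524 -0.174] [0.016 0.068] ang 166.0 [   0    0   10  169 1035  180   35   96  228    3    0    0]
[-0.062  0.062] [ 0.541 -0.046] r 0.542 0 
[-0.062  0.187] [0.554 0.078] r 0.56 0 
[ 0.062 -0.187] [ 0.637 -0.307] r 0.707 7 
[ 0.062 -0.062] [ 0.65  -0.182] r 0.675 2022 top 0.1147 bar c [ 0.648 -0.187] [0.015 0.068] ang 152.0 [  0   0   1  21 825 739  50  41 244 101   0   0]
[0.062 0.062] [ 0.664 -0.059] r 0.666 1383 top 0.0954 bar c [ 0.661 -0.063] [0.066 0.018] ang 53.0 [916  53  46 214 152   2   0   0   0   0   0   0]
[0.062 0.187] [0.677 0.065] r 0.68 1397 top 0.0956 bar c [0.673 0.061] [0.067 0.017] ang 90.0 [928  58  49 203 157   2   0   0   0   0   0   0]
```

The first fit sat one column off because it counted the spare plug as a port. The heights settle it: bars at 0.094 are home. The proud plugs are at (0.524,-0.174), top 0.1124, and (0.648,-0.187), top 0.1147. The bar top at 0.104 is the spare plug, which matches 40+64 mm. The open port should be near (0.686, 0.186). I'll close the gripper, keep the tool radial, and go above the first plug at z 0.25, clear of the 0.20 drives.

>>> play_rows(commands=[[[20,-33,0],[0,0,-4.7],1],[[40,-66,0],[0,0,-9.4],1],[[60,-99,0],[0,0,-14.1],1],[[80,-132,0],[0,0,-18.8],1],[[101,-165,0],[0,0,-23.5],1]], newtons=20)

```text
time_s: 0.6
position: [0.2186, 0.3195, 0.2498]
ee_rot: [0.319, 0.948, -0.0, -0.0]
force: [1.4, 0.2, 0.2]
finger_gap: 0.0124
grip_force: 0.0
```

>>> play_rows(commands=[[[20,-33,0],[0,0,-4.7],1],[[40,-66,0],[0,0,-9.4],1],[[60,-99,0],[0,0,-14.1],1],[[80,-132,0],[0,0,-18.8],1],[[102,-165,0],[0,0,-23.5],1]])

```text
time_s: 1.1
position: [0.3206, 0.1545, 0.25]
ee_rot: [0.506, 0.863, 0.0, -0.0]
force: [1.6, 1.0, -0.1]
finger_gap: -0.0004
grip_force: 0.0
```

>>> play_rows(commands=[[[20,-33,0],[0,0,-4.7],1],[[40,-66,0],[0,0,-9.4],1],[[60,-99,0],[0,0,-14.1],1],[[80,-132,0],[0,0,-18.8],1],[[102,-165,0],[0,0,-23.5],1]])

```text
time_s: 1.6
position: [0.4226, -0.0106, 0.2499]
ee_rot: [0.671, 0.742, -0.0, -0.0]
force: [-0.4, 1.2, 0.8]
finger_gap: -0.0
grip_force: 0.0
```

>>> play_rows(commands=[[[20,-33,0],[0,0,-4.7],1],[[40,-66,0],[0,0,-9.4],1],[[60,-99,0],[0,0,-14.1],1],[[80,-132,0],[0,0,-18.8],1],[[102,-165,0],[0,0,-23.5],1]])

```text
time_s: 2.1
position: [0.5246, -0.1755, 0.2497]
ee_rot: [0.808, 0.589, -0.0, -0.0]
force: [0.6, 0.7, 1.0]
finger_gap: -0.0002
grip_force: 0.0
```

```bash
cat > look.py <<'E'
from h import *
import sys
o=manip.get_obs();print({k:np.round(o[k],4).tolist() for k in("time_s","joints","position","ee_rot","force","finger_gap")})
s=snapshot("wrist");P=cloud(s);C=s["img"].astype(int)
cv2.imwrite(f"pics/{sys.argv[1]}.png",s["img"][...,::-1])
R=(C[...,1]>1.6*C[...,0])&(C[...,1]>1.6*C[...,2])&(C[...,1]>40)&np.isfinite(P[...,0])
for q in [(.524,-.174),(.648,-.187),(.661,-.063),(.673,.061),(.686,.186)]:
    g=P[R&(np.linalg.norm(P[...,:2]-q,axis=-1)<.055)&(P[...,2]>.055)]
    if len(g)<100: continue
    t=np.percentile(g[:,2],98);b=g[g[:,2]>t-.006][:,:2];r=cv2.minAreaRect(b.astype(np.float32))
    print(q,len(g),"top",t.round(4),"c",np.round(r[0],4),np.round(r[1],3))
E
python3 look.py w1
```

```text
{'time_s': 2.1, 'joints': [-0.3229, 0.3251, 0.1135, 1.3597, 0.0, 1.5582], 'position': [0.5246, -0.1755, 0.2497], 'ee_rot': [0.8079, 0.5893, -0.0001, -0.0002], 'force': [0.5865, 0.708, 1.0398], 'finger_gap': -0.0002}
(0.524, -0.174) 6329 top 0.1106 c [ 0.5231 -0.1759] [0.021 0.068]
(0.648, -0.187) 7023 top 0.1125 c [ 0.6454 -0.1878] [0.014 0.065]
(0.661, -0.063) 4922 top 0.0932 c [ 0.6509 -0.0745] [0.04  0.015]
```

View pics/w1.png

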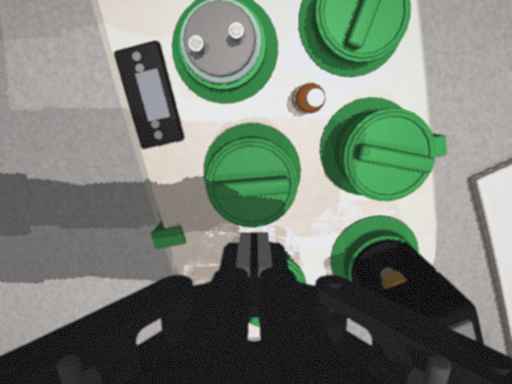

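The wrist view shows the proud plug at (252,180), just ahead of the fingertips. Its bar is centred at (0.523,-0.176) and the TCP is within 2 mm of that. Descending.

>>> play_rows(commands=[[[-1,0,-40],[0,0,0],1],[[-1,0,-75],[0,0,0],1],[[-1,0,-100],[0,0,0],1],[[-1,0,-110],[0,0,0],1],[[-1,0,-113],[0,0,0],1]])

```text
time_s: 2.65
position: [0.5228, -0.1738, 0.1363]
ee_rot: [0.807, 0.591, -0.0, -0.001]
force: [0.6, -1.1, 0.1]
finger_gap: 0.0001
grip_force: 0.0
```

>>> play_rows(commands=[[[0,0,-2],[0,0,0],1],[[0,0,-4],[0,0,0],1],[[0,0,-6],[0,0,0],1],[[0,0,-8],[0,0,0],1],[[0,0,-10],[0,0,0],1]])

```text
time_s: 3.15
position: [0.5237, -0.1741, 0.1276]
ee_rot: [0.807, 0.591, 0.0, 0.001]
force: [0.4, -0.3, 6.0]
finger_gap: -0.0002
grip_force: 3.1
```

>>> play_rows(commands=[[[0,0,-3],[0,0,0],1],[[0,0,-6],[0,0,0],1],[[0,0,-9],[0,0,0],1],[[0,0,-11],[0,0,0],1],[[0,0,-13],[0,0,0],1]])

```text
time_s: 3.65
position: [0.5237, -0.1741, 0.1145]
ee_rot: [0.807, 0.591, 0.0, 0.0]
force: [0.0, -0.1, 6.4]
finger_gap: -0.0001
grip_force: 3.1
```

>>> play_rows(commands=[[[0,0,-1],[0,0,0],1],[[0,0,-1],[0,0,0],1],[[0,0,-2],[0,0,0],1],[[0,0,-2],[0,0,0],1],[[0,0,-2],[0,0,0],1]])

```text
time_s: 4.15
position: [0.5237, -0.1741, 0.1127]
ee_rot: [0.807, 0.591, 0.0, 0.0]
force: [-0.2, 0.8, 8.4]
finger_gap: 0.0004
grip_force: 4.3
```

>>> play_rows(commands=[[[0,0,-1],[0,0,0],1],[[0,0,-1],[0,0,0],1],[[0,0,-1],[0,0,0],1],[[0,0,-1],[0,0,0],1],[[0,0,-1],[0,0,0],1]])

```text
time_s: 4.65
position: [0.5238, -0.1741, 0.1125]
ee_rot: [0.807, 0.591, 0.001, 0.001]
force: [-5.8, 2.8, 23.1]
finger_gap: -0.0002
grip_force: 11.2
```

It has stopped firmly at 0.1125, so the plug is home. Now the second one.

>>> play_rows(commands=[[[0,0,15],[0,0,0],1],[[0,0,45],[0,0,0],1],[[20,-2,80],[0,0,0],1],[[60,-7,95],[0,0,0],1],[[90,-10,100],[0,0,0],1]])

```text
time_s: 5.15
position: [0.6154, -0.1844, 0.2134]
ee_rot: [0.807, 0.591, 0.001, 0.001]
force: [-0.1, -0.2, 0.3]
finger_gap: 0.0
grip_force: 0.0
```

>>> play_rows(commands=[[[25,-3,0],[0,0,0],1],[[33,-4,0],[0,0,0],1],[[33,-4,0],[0,0,0],1],[[33,-4,0],[0,0,0],1],[[33,-4,0],[0,0,0],1]])

```text
time_s: 5.65
position: [0.6457, -0.1879, 0.2112]
ee_rot: [0.807, 0.591, -0.0, -0.0]
force: [-0.5, -0.5, -0.2]
finger_gap: -0.0001
grip_force: 0.0
```

```bash
python3 look.py w2
```

```text
{'time_s': 5.65, 'joints': [-0.2832, 0.5989, 0.439, 1.4111, 0.0, 1.5943], 'position': [0.6457, -0.1879, 0.2112], 'ee_rot': [0.8068, 0.5908, -0.0, -0.0], 'force': [-0.4586, -0.5379, -0.2123], 'finger_gap': -0.0001}
(0.524, -0.174) 6638 top 0.0931 c [ 0.5234 -0.1757] [0.015 0.065]
(0.648, -0.187) 8113 top 0.1127 c [ 0.644  -0.1853] [0.023 0.073]
(0.661, -0.063) 8256 top 0.0933 c [ 0.6554 -0.0688] [0.054 0.015]
```

View pics/w2.png

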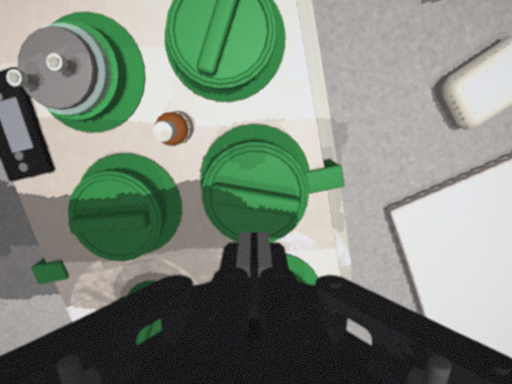

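The first plug's bar, at (110,217), now reads 0.0931, the same as the shut ones. The second plug is at (255,193), in line ahead of the fingertips. Pressing it.

>>> play_rows(commands=[[[0,0,-35],[0,0,0],1],[[0,0,-60],[0,0,0],1],[[0,0,-70],[0,0,0],1],[[0,0,-75],[0,0,0],1],[[0,0,-77],[0,0,0],1]])

```text
time_s: 6.2
position: [0.6465, -0.1881, 0.1348]
ee_rot: [0.807, 0.591, 0.0, 0.0]
force: [0.5, -0.2, 0.5]
finger_gap: 0.0001
grip_force: 0.0
```

>>> play_rows(commands=[[[0,0,-2],[0,0,0],1],[[0,0,-4],[0,0,0],1],[[0,0,-6],[0,0,0],1],[[0,0,-8],[0,0,0],1],[[0,0,-10],[0,0,0],1]])

```text
time_s: 6.7
position: [0.6469, -0.1881, 0.1251]
ee_rot: [0.807, 0.591, 0.001, 0.001]
force: [-1.0, -0.4, 6.1]
finger_gap: -0.0001
grip_force: 3.1
```

>>> play_rows(commands=[[[0,0,-2],[0,0,0],1],[[0,0,-4],[0,0,0],1],[[0,0,-6],[0,0,0],1],[[0,0,-8],[0,0,0],1],[[0,0,-10],[0,0,0],1]])

```text
time_s: 7.2
position: [0.6469, -0.1882, 0.1151]
ee_rot: [0.807, 0.591, 0.001, 0.001]
force: [-1.3, -0.0, 6.1]
finger_gap: 0.0
grip_force: 3.1
```

>>> play_rows(commands=[[[0,0,-1],[0,0,0],1],[[0,0,-2],[0,0,0],1],[[0,0,-3],[0,0,0],1],[[0,0,-3],[0,0,0],1],[[0,0,-3],[0,0,0],1]])

```text
time_s: 7.7
position: [0.6469, -0.1882, 0.1127]
ee_rot: [0.807, 0.591, 0.001, 0.001]
force: [-3.0, 0.6, 11.7]
finger_gap: 0.0
grip_force: 5.9
```

>>> play_rows(commands=[[[0,0,-1],[0,0,0],1],[[0,0,-1],[0,0,0],1],[[0,0,-1],[0,0,0],1],[[0,0,-1],[0,0,0],1],[[0,0,-1],[0,0,0],1]])

```text
time_s: 8.2
position: [0.647, -0.1882, 0.1125]
ee_rot: [0.807, 0.591, 0.001, 0.001]
force: [-6.4, 1.8, 21.8]
finger_gap: -0.0
grip_force: 11.0
```

>>> play_rows(commands=[[[0,0,15],[0,0,0],1],[[0,0,45],[0,0,0],1],[[-5,5,80],[0,0,0],1],[[-10,30,100],[0,0,3],1],[[-15,60,105],[0,0,6],1]])

```text
time_s: 8.7
position: [0.6323, -0.1284, 0.2182]
ee_rot: [0.775, 0.632, 0.001, 0.002]
force: [0.5, 0.6, -0.9]
finger_gap: -0.0003
grip_force: 0.0
```

>>> play_rows(commands=[[[-2,35,0],[0,0,3],1],[[-4,75,0],[0,0,7],1],[[-6,115,0],[0,0,11],1],[[-8,155,0],[0,0,14],1],[[-10,195,0],[0,0,17],1]])

```text
time_s: 9.2
position: [0.6212, 0.0687, 0.2157]
ee_rot: [0.672, 0.741, 0.0, 0.0]
force: [0.4, 0.1, -0.7]
finger_gap: 0.0001
grip_force: 0.0
```

>>> play_rows(commands=[[[0,35,0],[0,0,3],1],[[0,70,0],[0,0,6],1],[[0,98,0],[0,0,8],1],[[0,98,0],[0,0,8],1],[[0,98,0],[0,0,8],1]])

```text
time_s: 9.7
position: [0.6213, 0.1654, 0.2152]
ee_rot: [0.619, 0.785, 0.0, 0.0]
force: [0.6, -0.0, 0.7]
finger_gap: 0.0001
grip_force: 0.0
```

```bash
python3 look.py w3
python3 - <<'E'
from h import *
from scipy.optimize import least_squares
for n in ["scene","side","wrist"]:
    s=snapshot(n);P=cloud(s);C=s["img"].astype(int)
    if n=="scene": cv2.imwrite("pics/s3.png",s["img"][...,::-1])
    R=(C[...,1]>1.6*C[...,0])&(C[...,1]>1.6*C[...,2])&(C[...,1]>40)
    g=P[R&(np.linalg.norm(P[...,:2]-(.686,.186),axis=-1)<.06)&(abs(P[...,2]-.07)<.004)][:,:2]
    if len(g)<30: print(n,len(g));continue
    f=least_squares(lambda p:np.linalg.norm(g-p,axis=1)-.0353,[.686,.186],loss="soft_l1",f_scale=.002)
    r=np.linalg.norm(g-f.x,axis=1);print(n,len(g),f.x.round(4),"r",np.percentile(r,[5,50,95]).round(4))
    if n!="wrist":
        for q in [(.524,-.174),(.648,-.187)]:
            h=P[R&(np.linalg.norm(P[...,:2]-q,axis=-1)<.04)][:,2];print(q,len(h),np.percentile(h,98).round(4) if len(h) else 0)
E
```

```text
{'time_s': 9.7, 'joints': [0.2602, 0.5269, 0.3304, 1.3739, -0.0002, 1.5959], 'position': [0.6213, 0.1654, 0.2152], 'ee_rot': [0.6193, 0.7852, 0.0001, 0.0002], 'force': [0.607, -0.0428, 0.6619], 'finger_gap': 0.0001}
(0.673, 0.061) 498 top 0.0794 c [0.6724 0.0616] [0.081 0.032]
(0.686, 0.186) 2221 top 0.2249 c [0.6372 0.1791] [0.011 0.006]
scene 277 [0.6872 0.1833] r [0.0327 0.0357 0.0381]
(0.524, -0.174) 980 0.0951
(0.648, -0.187) 1247 0.0949
side 282 [0.683  0.1866] r [0.0329 0.0354 0.0378]
(0.524, -0.174) 763 0.0956
(0.648, -0.187) 619 0.0956
wrist 1675 [0.6829 0.1853] r [0.0332 0.0357 0.0383]
```

View pics/w3.png

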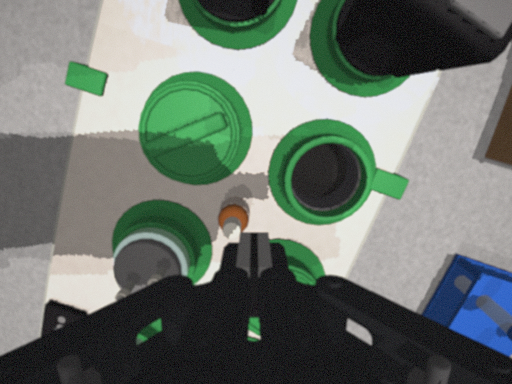

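The open port at (328,173) is empty. Its mouth is at (0.684, 0.185), and both plugs now read home height. I'll move over it, then down so the fingertips are 25 mm above the rim (TCP z 0.114).

>>> play_rows(commands=[[[20,6,-5],[0,0,0],1],[[45,14,-15],[0,0,0],1],[[63,20,-35],[0,0,0],1],[[63,20,-60],[0,0,0],1],[[63,20,-80],[0,0,0],1]])

```text
time_s: 10.4
position: [0.6846, 0.1841, 0.1332]
ee_rot: [0.62, 0.785, -0.0, -0.0]
force: [-0.4, -0.5, 0.9]
finger_gap: 0.0003
grip_force: 0.0
```

>>> play_rows(commands=[[[0,0,-8],[0,0,0],1],[[0,0,-15],[0,0,0],1],[[0,0,-20],[0,0,0],1],[[0,0,-20],[0,0,0],1],[[0,0,-20],[0,0,0],1]])

```text
time_s: 10.9
position: [0.6846, 0.1851, 0.1159]
ee_rot: [0.62, 0.785, 0.0, 0.0]
force: [0.4, -0.2, -0.3]
finger_gap: -0.0
grip_force: 0.0
```

Run:
```python
from h import *
o=manip.get_obs();print(o["position"],o["ee_rot"],o["force"])
s=snapshot("side");cv2.imwrite("pics/e.png",s["img"][...,::-1])
```

```text
[0.6846123  0.18507278 0.11585174] [6.19570910e-01 7.84940506e-01 4.28972395e-04 3.25775051e-04] [ 0.42024461 -0.18116201 -0.33826333]
```

View pics/e.png

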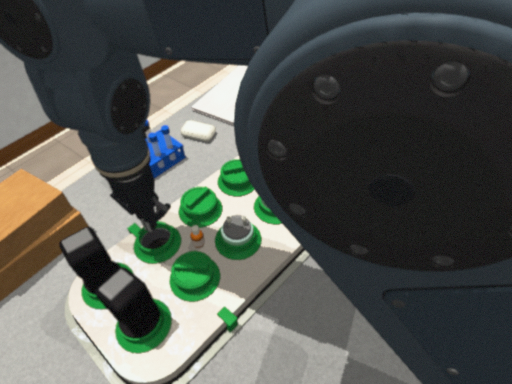

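The fingertips hover over the open mouth at about (155,225), with the vial at (196,236) undisturbed. Holding still for just over 3 s.

>>> play_rows(commands=[[[0,0,0],[0,0,0],1],[[0,0,0],[0,0,0],1],[[0,0,0],[0,0,0],1],[[0,0,0],[0,0,0],1],[[0,0,0],[0,0,0],1]])

```text
time_s: 11.45
position: [0.6843, 0.185, 0.115]
ee_rot: [0.62, 0.785, -0.0, -0.0]
force: [0.7, 0.2, 0.3]
finger_gap: 0.0001
grip_force: 0.0
```

>>> play_rows(commands=[[[0,0,0],[0,0,0],1],[[0,0,0],[0,0,0],1],[[0,0,0],[0,0,0],1],[[0,0,0],[0,0,0],1],[[0,0,0],[0,0,0],1]])

```text
time_s: 11.95
position: [0.6843, 0.185, 0.115]
ee_rot: [0.62, 0.785, -0.0, 0.0]
force: [-0.6, 0.7, -0.7]
finger_gap: 0.0002
grip_force: 0.0
```

>>> play_rows(commands=[[[0,0,0],[0,0,0],1],[[0,0,0],[0,0,0],1],[[0,0,0],[0,0,0],1],[[0,0,0],[0,0,0],1],[[0,0,0],[0,0,0],1]])

```text
time_s: 12.45
position: [0.6843, 0.185, 0.115]
ee_rot: [0.62, 0.785, 0.0, -0.0]
force: [0.1, -0.6, -0.1]
finger_gap: -0.0001
grip_force: 0.0
```

>>> play_rows(commands=[[[0,0,0],[0,0,0],1],[[0,0,0],[0,0,0],1],[[0,0,0],[0,0,0],1],[[0,0,0],[0,0,0],1],[[0,0,0],[0,0,0],1]])

```text
time_s: 12.95
position: [0.6843, 0.185, 0.115]
ee_rot: [0.62, 0.785, 0.0, 0.0]
force: [-0.6, -0.5, 0.1]
finger_gap: -0.0
grip_force: 0.0
```

>>> play_rows(commands=[[[0,0,0],[0,0,0],1],[[0,0,0],[0,0,0],1],[[0,0,0],[0,0,0],1],[[0,0,0],[0,0,0],1],[[0,0,0],[0,0,0],1]])

```text
time_s: 13.45
position: [0.6843, 0.1851, 0.115]
ee_rot: [0.62, 0.785, 0.0, -0.0]
force: [-0.5, 0.3, -0.4]
finger_gap: 0.0001
grip_force: 0.0
```

>>> play_rows(commands=[[[0,0,0],[0,0,0],1],[[0,0,0],[0,0,0],1],[[0,0,0],[0,0,0],1],[[0,0,0],[0,0,0],1],[[0,0,0],[0,0,0],1]])

```text
time_s: 13.95
position: [0.6843, 0.185, 0.115]
ee_rot: [0.62, 0.785, 0.0, 0.0]
force: [0.4, 0.4, -0.7]
finger_gap: 0.0001
grip_force: 0.0
```

>>> play_rows(commands=[[[0,0,0],[0,0,0],1],[[0,0,0],[0,0,0],1],[[0,0,0],[0,0,0],1],[[0,0,0],[0,0,0],1],[[0,0,0],[0,0,0],1]])

```text
time_s: 14.45
position: [0.6843, 0.185, 0.115]
ee_rot: [0.62, 0.785, 0.0, 0.0]
force: [-1.0, 0.9, -0.3]
finger_gap: -0.0002
grip_force: 0.0
```

```bash
python3 -c "
from rig import manip
print(manip.get_obs()['position']);print(manip.close_job())"
```

```text
[0.68429249 0.18501398 0.11504456]
the job is handed in; nothing more can be done
None
```

Both proud plugs are pressed home, and the arm finished pointing down with its fingertips about 26 mm above the middle of the open port's mouth, held still for over 3 s; the job is handed in, but no verdict came back.

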